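# Shim the rocking seed counter

### The arm

A 6-joint arm with a two-finger parallel gripper is mounted at the origin on the work surface. World frame = base frame: x ahead of the robot, y to its left, z up, the work surface at z = 0. Lengths are in m, angles in rad, forces in N, time in s.
With the tool pointing down it reaches from about 0.4 to 0.825 m from the base axis. Payload 7 kg.
Tool frame: the origin (TCP) lies between the finger pads; the fingertips stand 17 mm ahead of it and the grasp point (between the pads) lies 2 mm behind it; x points along the fingers, z is the direction in which the jaws open and shut, and the axes are right-handed (so a half turn about x gives the same grasp; the last joint's range is limited). The gripper opens to 88 mm and grips with 3 to 60 N. Pads are 19 mm wide; open, the fingers measure 130 mm over their backs; the gripper's body (78 mm by 193 mm) begins 47 mm behind the grasp point.
Start: joints at [1.606, 0.359, 0.012, 0, -1.224, -0.288], TCP at [0.169, 0.654, 0.244] pointing down, gripper open.
Joint ranges: [-3.07, 3.07], [-1.43, 2.12], [-1.02, 1.25], [-3.03, 1.67], [-3.05, -0], [-3.03, 3.03]. Speed limits (rad/s): [2.39, 2.39, 3.01, 3.14, 3.14, 3.14].

### API

Orientations are given as [roll, pitch, yaw] about the fixed x, y, z axes, in that order (R = Rz(yaw) Ry(pitch) Rx(roll)).
In Python, from station import * gives the robot as it stands.
- The arm moves only by the tool step_arm, never from a script. Its argument "deltas" is a list of rows, each a list of 5 numbers: the shift along the tool's x, y, z in cm, then the turn about the tool's x in degrees, then the closure, from 0 (fully open) to 1 (shut). In form: [[dx, dy, dz, roll, fingers], ...]. A call has exactly 10 rows; each row is the pose to reach, as a shift and turn from the pose commanded when the call began, along the tool's axes at that moment; what a row does not reach only later rows make up. A row lasts 1/12 s, in which the tool goes at most 41.7 mm and 7.16 degrees, less where a joint would pass 70% of its speed; a pose out of reach is approached as far as the arm can. A call with a gripper value outside its range is refused whole. The fingers move at their own pace and stop on an object; "squeeze" is the grip in N (left out, the last holds). Time passes only in rows, so rows that repeat a pose let the fingers close, or fill a call up. It gives the time, the measured TCP pose, the force and the opening at its end, in the units of the state.
- get_state(): the state, without advancing time (a new reading comes with each control period).
- grab_frame(name): name is "scene" or "top" or "wrist"; returns a dict with "pixels" (400x640x3 uint8, red, green, blue), "range_z" (400x640 float32, m along the optical axis (not along the pixel's ray), 0 where there is no reading), "fx", "fy", "cx", "cy" (pixels), "k1" (the pictures are not rectified: a ray, as slopes to the right and down, at radius r is drawn at 1 + k1 r^2 times it, then the intrinsics apply), "view" (4x4, takes a point from world to camera coordinates); the wrist camera has in their place "hand_eye" (4x4, takes a point from camera to tool coordinates, whose origin is the TCP and whose axes are the tool frame's). Camera axes: x right, y down, z forward; pixel columns grow to the right and rows downward; lengths in m; the calibration is good to about 2 mm. A picture is of the moment at which its call begins: read the wrist's pose just before it.
- job_done(): hands the job in, once; it reports no verdict.
Trained networks look in the newest picture that a camera, given by its name, has taken for a name from the list of things; names that differ only in an ending like _2 or _b are one class to them, and where a whole thing is asked for, a point or a joint stands for the part that bears it (a point fixed in the world has none). Each returns a list of dicts, best first, with "conf" (0 to 1); they miss things now and then, are a little off and sometimes report something else, mostly with a low value. They report only what shows in the picture. A call takes as long as a camera call. They do not tell look-alikes from the thing itself.
- boxes_of(thing, camera): "extent" ([left, top, right, bottom] in pixels, round what is visible of it).
- masks_of(thing, camera): "mask" (400x640 bool, what is visible of it) and "extent" ([left, top, right, bottom] in pixels, round what is visible of it).
The state is a dict: "t": time; "q": joint angles; "qd": joint speeds; "joint_efforts": joint torques, N m; "eef_pos": TCP position; "ee_rot": TCP orientation; "force": force on the tool from outside, world axes, zero at the start; "moment": the same for the moment, N m; "width": finger opening in m.
Only numpy, scipy, OpenCV 4.12 (cv2) and the standard library are available. Lean on these libraries where they do the work, as an engineer would, in place of code of your own. Each camera call takes 0.05 s, during which the arm holds its last target.

### The job

The seed counter rocks because its foot with the red knob is too short. Push the yellow wedge along the bench, thin edge first, under that foot until the counter is level and no longer rocks, then leave it there. Only push the wedge: do not pick it up and do not shove it hard, do not push or lift the counter itself, and leave the other things where they are.

Things in the scene. Friction and masses are not known exactly. Their poses are not given: they have to be found in the camera images.
- counter_base: White seed counter, 3 kg, 166 mm high, on a cross with 4 feet. Origin: on the bench midway between the 2 black middle feet it rocks on (these cannot slide). +y: along a 34 mm wide arm of the cross to the short foot, 190 mm away; x: rocking axis, 12 mm up. Housing spans x -95..95, y -80..120 mm. The arm ends 16 mm past the foot; a red knob (36 mm wide, top 56 mm up when level) sits on it.
- counter (a joint): Rocking angle of the counter, rad. 0 = level, all feet bearing, a hard stop: a wedge pushed on then goes tight. -0.042 = leaning on the short foot, as at the start; it falls back there unless the foot is held up (3 to 5 N).
- foot (a point): Lowest point of the short foot, a steel ball of 14 mm radius under the red knob, 190 mm along +y of counter_base. At bench height when leaning, 8 mm above the bench when level.
- wedge: Yellow plastic wedge, about 120 g, loose on the bench beyond the short foot: 100 mm long (its y), 52 mm wide (x). Flat underside; top slopes evenly from 2.5 mm at the thin edge (y = -50 mm, facing roughly to the foot) to 22.5 mm at the upright back (y = +50 mm). Origin: centre of its underside. The counter is level when the thin edge is about 26 mm past the foot's centre.
There are look-alikes about, which are no part of the job. Of the things that look like the wedge, the middle-sized one is meant.

How it is judged:
By the outcome, as a careful person would: the job done as asked, in the order asked, and still so for the second after the job is handed in, with the robot touching nothing.
It also fails if it takes over 45 s, if anything falls off the work surface, if the arm or the gripper's body presses on something with over 40 N, if the wrist force passes 120 N, or if a joint passes its speed limit or range.

## Working session

There is one attempt and no reset: what is moved stays moved. The work goes in short steps, Python scripts to look and compute and a tool call to move; the robot and the scene stay as the last step left them, time stands still between calls to the robot, and variables do not carry over. Pictures are saved under pics/ and viewed, and the job is handed in when it is done.

Besides the shell and the picture viewer there is one more tool, called after "Emit:" in YAML: its name, and indented under it one key for each argument. step_arm: Moves the arm, as the interface text tells. Its arguments: {"type":"object","properties":{"deltas":{"type":"array"},"squeeze":{"type":"number"}},"required":["deltas"]}

```bash
mkdir -p pics
cat > h.py <<'E'
from station import *
import numpy as np, cv2
def save(f,n): cv2.imwrite(f'pics/{n}.png',cv2.cvtColor(f['pixels'],cv2.COLOR_RGB2BGR))
E
python3 - <<'E'
from h import *
s=get_state(); print({k:np.round(v,3) for k,v in s.items()})
for c in ['scene','top']:
    f=grab_frame(c); save(f,c+'0')
    print(c,f['fx'],f['fy'],f['cx'],f['cy'],f['k1'],np.round(f['view'],3).tolist())
    for t in ['wedge','counter_base','foot']:
        print(t,[(np.round(b['extent']).tolist(),round(b['conf'],2)) for b in boxes_of(t,c)])
    np.savez(c+'0.npz',**f)
E
```

```text
{'t': np.float64(0.0), 'q': array([ 1.606,  0.359,  0.011, -0.   , -1.224, -0.288]), 'qd': array([-0.001,  0.001, -0.001,  0.001,  0.002,  0.   ]), 'joint_efforts': array([-1.0000e-03, -5.8271e+01,  2.9306e+01,  6.9970e+00,  7.0000e-03,
       -0.0000e+00]), 'eef_pos': array([0.169, 0.653, 0.243]), 'ee_rot': array([ 0.074,  1.569, -1.75 ]), 'force': array([0.5  , 0.044, 0.011]), 'moment': array([-0.   , -0.005, -0.012]), 'width': np.float64(0.088)}
scene 515.0334642462008 515.0334642462008 316.60670583467885 203.9813432358716 -0.1295419114506614 [[0.455, 0.891, 0.006, -0.295], [0.854, -0.434, -0.288, -0.541], [-0.254, 0.136, -0.958, 1.095], [0.0, 0.0, 0.0, 1.0]]
wedge [([332.0, 84.0, 413.0, 142.0], 0.97), ([331.0, 183.0, 393.0, 228.0], 0.9), ([443.0, 172.0, 471.0, 209.0], 0.71)]
counter_base [([117.0, 153.0, 320.0, 310.0], 0.97)]
foot [([117.0, 152.0, 312.0, 309.0], 0.69)]
top 489.0418280681441 489.0418280681441 318.1793869053791 202.23435497675646 -0.023338148020554717 [[0.013, -1.0, 0.014, 0.0], [-0.998, -0.014, -0.068, 0.626], [0.069, -0.013, -0.998, 0.862], [0.0, 0.0, 0.0, 1.0]]
wedge [([173.0, 125.0, 206.0, 162.0], 0.92), ([252.0, 153.0, 312.0, 195.0], 0.83), ([180.0, 226.0, 267.0, 282.0], 0.63), ([322.0, 127.0, 518.0, 284.0], 0.59)]
counter_base [([322.0, 131.0, 517.0, 287.0], 0.86)]
foot [([323.0, 129.0, 520.0, 287.0], 0.69)]
```

View pics/scene0.png

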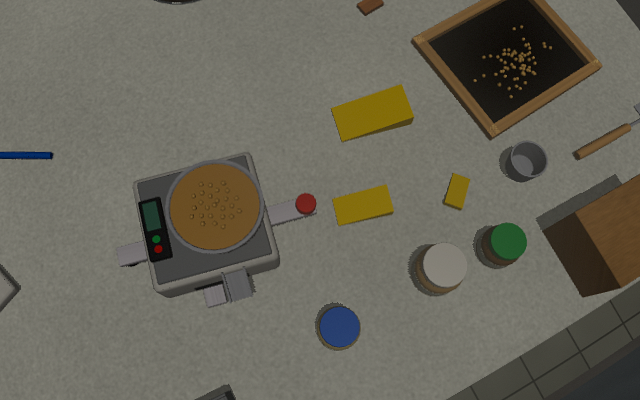

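View pics/top0.png

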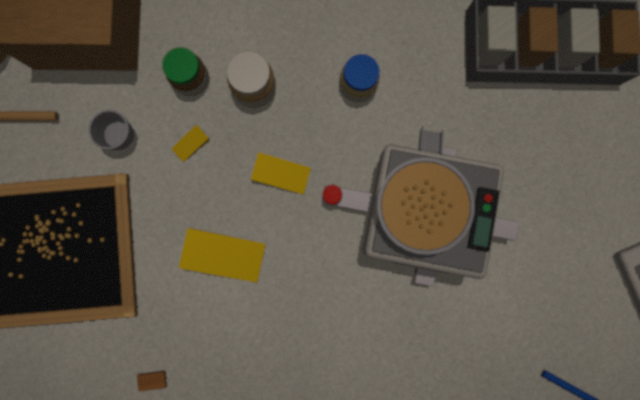

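The candidates are the large yellow wedge (scene 372,113 / top 223,255), the middle one (scene 362,205 / top 281,173) and the small one (scene 457,190 / top 190,143). I choose the middle one, which lies beyond the red knob (scene 306,203 / top 332,195). Next I measure it and check it in a crop.

```bash
cat >> h.py <<'E'
def K(f): return np.array([[f['fx'],0,f['cx']],[0,f['fy'],f['cy']],[0,0,1.]])
def V(f):
    if 'view' in f: return np.array(f['view'])
    from scipy.spatial.transform import Rotation as R
    T=np.eye(4); T[:3,:3]=R.from_euler('xyz',f['rpy']).as_matrix(); T[:3,3]=f['pos']
    return np.linalg.inv(T@np.array(f['hand_eye']))
def wrist():
    s=get_state(); f=grab_frame('wrist'); f=dict(f); f['rpy']=s['ee_rot']; f['pos']=s['eef_pos']; return f
def slopes(f,uv):
    D=np.array([f['k1'],0,0,0,0],float)
    return cv2.undistortPointsIter(np.asarray(uv,np.float64).reshape(-1,1,2),K(f),D,None,None,(3,50,1e-9)).reshape(-1,2)
def cloud(f,m):
    v,u=np.nonzero(m&(f['range_z']>0)); z=f['range_z'][v,u]
    s=slopes(f,np.c_[u,v]); P=np.c_[s*z[:,None],z]; Vi=np.linalg.inv(V(f))
    return P@Vi[:3,:3].T+Vi[:3,3]
def onplane(f,uv,h):
    s=slopes(f,uv); Vi=np.linalg.inv(V(f)); d=np.c_[s,np.ones(len(s))]@Vi[:3,:3].T; o=Vi[:3,3]
    return o+d*((h-o[2])/d[:,2])[:,None]
def proj(f,P):
    v=V(f); r,_=cv2.Rodrigues(v[:3,:3]); return cv2.projectPoints(np.asarray(P,float).reshape(-1,3),r,v[:3,3],K(f),np.array([f['k1'],0,0,0,0],float))[0].reshape(-1,2)
def colmask(f,kind):
    h=cv2.cvtColor(np.ascontiguousarray(f['pixels']),cv2.COLOR_RGB2HSV)
    if kind=='y': return (h[...,0]>20)&(h[...,0]<32)&(h[...,1]>180)&(h[...,2]>60)
    return ((h[...,0]<6)|(h[...,0]>174))&(h[...,1]>140)&(h[...,2]>70)
E
python3 - <<'E'
from h import *
for c,boxes,kn in [('scene',[(332,84,413,142),(331,183,393,228),(443,172,471,209)],(306,203)),('top',[(180,226,267,282),(252,153,312,195),(173,125,206,162)],(332,195))]:
    f=dict(np.load(c+'0.npz'))
    for b in boxes:
        m=np.zeros((400,640),bool); m[b[1]-4:b[3]+4,b[0]-4:b[2]+4]=1; m&=colmask(f,'y')
        P=cloud(f,m); 
        n,lab,st,_=cv2.connectedComponentsWithStats(m.astype(np.uint8))
        A=np.linalg.lstsq(np.c_[P[:,:2],np.ones(len(P))],P[:,2],rcond=None)[0]
        q=cv2.minAreaRect((P[:,:2]*1000).astype(np.float32))
        print(c,'wedge',len(P),'z',np.percentile(P[:,2],[2,50,98]).round(4),'rect',np.round(q[0],1),np.round(q[1],1),round(q[2],1),'slope',A[:2].round(3),np.degrees(np.arctan2(A[1],A[0])).round(1))
    m=np.zeros((400,640),bool); m[kn[1]-18:kn[1]+18,kn[0]-18:kn[0]+18]=1; m&=colmask(f,'r')
    P=cloud(f,m);print('knob',len(P),P.mean(0).round(4),np.percentile(P[:,2],[5,50,95]).round(4), np.ptp(P,axis=0).round(3))
    v,u=np.nonzero(m); 
    for hh in(.044,.048,.056): print(hh,onplane(f,[[u.mean(),v.mean()]],hh).round(4))
    x,y=(331,183) if c=='scene' else (252,153)
    im=cv2.cvtColor(f['pixels'],cv2.COLOR_RGB2BGR)[y-30:y+70,x-50:x+110]
    cv2.imwrite(f'pics/crop_{c}.png',cv2.resize(im,None,fx=4,fy=4,interpolation=cv2.INTER_CUBIC))
f=dict(np.load('top0.npz'))
# housing points & arms
m=np.zeros((400,640),bool); m[120:300,310:530]=1
P=cloud(f,m); 
for lo,hi in [(.1,.2),(.02,.04)]:
    Q=P[(P[:,2]>lo)&(P[:,2]<hi)]; q=cv2.minAreaRect((Q[:,:2]*1000).astype(np.float32)); print(lo,len(Q),np.median(Q[:,2]),q)
E
```

```text
scene wedge 2678 z [0.0036 0.0174 0.0319] rect [526.8 179. ] [140.2  75.2] 78.6 slope [0.029 0.197] 81.7
scene wedge 1570 z [0.0024 0.0128 0.0232] rect [677.9  76.8] [100.2  51.5] 75.4 slope [0.04  0.191] 78.3
scene wedge 557 z [0.0005 0.0085 0.0159] rect [731.4 246.7] [33.1 65.6] 41.1 slope [ 0.138 -0.145] -46.6
knob 305 [ 0.6384 -0.0167  0.0481] [0.0452 0.0482 0.0506] [0.032 0.033 0.011]
0.044 [[ 0.6374 -0.0162  0.044 ]]
0.048 [[ 0.6385 -0.0166  0.048 ]]
0.056 [[ 0.6407 -0.0176  0.056 ]]
top wedge 3078 z [0.003  0.0169 0.0304] rect [528.6 179.6] [138.   71.3] 79.2 slope [0.04  0.195] 78.3
top wedge 1455 z [0.0017 0.0118 0.0217] rect [679.   77.7] [97.1 50.6] 75.7 slope [0.049 0.192] 75.7
top wedge 598 z [0.0004 0.0074 0.0146] rect [733.2 247.2] [34.2 62.9] 42.1 slope [ 0.13 -0.15] -49.0
knob 286 [ 0.6387 -0.0148  0.0467] [0.0444 0.0466 0.0491] [0.034 0.03  0.011]
0.044 [[ 0.6389 -0.0149  0.044 ]]
0.048 [[ 0.6386 -0.0148  0.048 ]]
0.056 [[ 0.6379 -0.0144  0.056 ]]
0.1 14420 0.15672386198362076 ((627.6571044921875, -183.10232543945312), (200.34002685546875, 228.28402709960938), 79.4558334350586)
0.02 1269 0.03192143628729549 ((609.5469360351562, -172.8247833251953), (247.98170471191406, 286.96014404296875), 29.40932273864746)
```

Run:
```python
import cv2,numpy as np
a=cv2.imread('pics/crop_scene.png');b=cv2.imread('pics/crop_top.png');print(a.shape,b.shape)
w=min(a.shape[1],b.shape[1]);cv2.imwrite('pics/crops.png',cv2.resize(np.vstack([a[:,:w],b[:,:w]]),None,fx=.75,fy=.75))
```

```text
(400, 640, 3) (400, 640, 3)
```

View pics/crops.png

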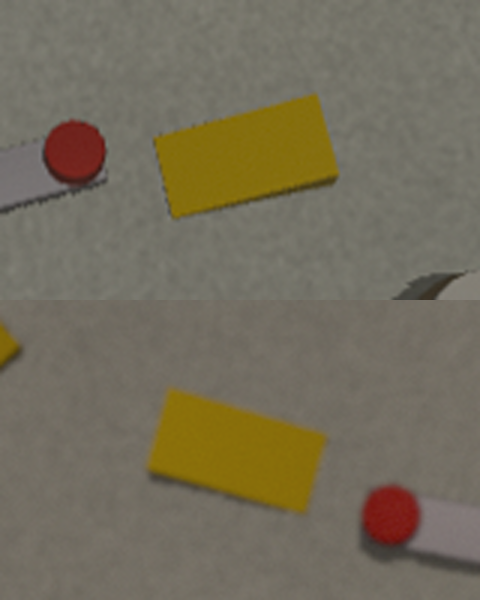

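The crop confirms the middle wedge: 100 x 51 mm, 2–23 mm high, thin edge facing the knob. Next I get the arm direction and the nearby jars, for clearance.

Run:
```python
from h import *
for c,bx in [('top',dict(white=(225,50,275,108),green=(160,45,208,95),blue=(340,52,382,104),cup=(88,110,136,155))),('scene',dict(white=(412,238,470,295),green=(480,220,530,268)))]:
    f=dict(np.load(c+'0.npz'))
    m=np.ones((400,640),bool)
    for n,b in bx.items():
        m=np.zeros((400,640),bool); m[b[1]:b[3],b[0]:b[2]]=1
        P=cloud(f,m); P=P[P[:,2]>.02]; T=P[P[:,2]>np.percentile(P[:,2],70)-.01]
        print(c,n,'top z',np.percentile(P[:,2],[50,98]).round(3),'xy',T.min(0).round(3),T.max(0).round(3))
    # arm
    P=cloud(f,np.ones((400,640),bool))
    k=np.array([.6385,-.0157]); 
    Q=P[(P[:,2]>.018)&(P[:,2]<.04)&(abs(P[:,0]-.63)<.04)&(P[:,1]<-.03)&(P[:,1]>-.082)]
    # per-y midpoints
    for lo in np.arange(-.08,-.03,.01):
        S=Q[(Q[:,1]>lo)&(Q[:,1]<lo+.01)]
        if len(S)>5: print('arm y',round(lo+.005,3),'x',np.percentile(S[:,0],[3,97]).round(4),'mid',np.percentile(S[:,0],[3,97]).mean().round(4),'z',S[:,2].mean().round(4))
    H=P[(P[:,2]>.11)&(P[:,2]<.2)&(abs(P[:,0]-.62)<.16)&(abs(P[:,1]+.18)<.16)]
    print('housing',cv2.minAreaRect((H[:,:2]*1000).astype(np.float32)))
```

```text
top white top z [0.083 0.087] xy [0.808 0.096 0.074] [0.88  0.168 0.089]
top green top z [0.073 0.077] xy [0.828 0.22  0.064] [0.89  0.283 0.08 ]
top blue top z [0.073 0.077] xy [ 0.82  -0.094  0.064] [ 0.883 -0.033  0.079]
top cup top z [0.042 0.051] xy [0.713 0.347 0.037] [0.784 0.418 0.054]
arm y -0.075 x [0.6114 0.6437] mid 0.6275 z 0.0289
arm y -0.065 x [0.6132 0.6455] mid 0.6293 z 0.0287
arm y -0.055 x [0.6154 0.648 ] mid 0.6317 z 0.0286
arm y -0.045 x [0.6167 0.6504] mid 0.6335 z 0.028
arm y -0.035 x [0.6191 0.6522] mid 0.6357 z 0.0276
housing ((619.79638671875, -181.63916015625), (200.34002685546875, 212.2818145751953), 79.4558334350586)
scene white top z [0.084 0.088] xy [0.806 0.094 0.075] [0.877 0.167 0.091]
scene green top z [0.074 0.078] xy [0.826 0.219 0.065] [0.888 0.283 0.08 ]
arm y -0.075 x [0.6099 0.643 ] mid 0.6265 z 0.0309
arm y -0.065 x [0.6117 0.6448] mid 0.6283 z 0.0299
arm y -0.055 x [0.6136 0.6468] mid 0.6302 z 0.0295
arm y -0.045 x [0.6162 0.6485] mid 0.6323 z 0.0295
arm y -0.035 x [0.6176 0.6504] mid 0.634 z 0.0293
housing ((620.7881469726562, -182.89532470703125), (201.3363800048828, 213.41561889648438), 79.67094421386719)
```

```bash
cat >> h.py <<'E'
from scipy.spatial.transform import Rotation as Rot
U=np.array([.194,.981]); Pp=np.array([.981,-.194]); FOOT=np.array([.638,-.0175])
def plan(target, zdir=None):
    s=get_state(); R=Rot.from_euler('xyz',s['ee_rot']).as_matrix()
    d=R.T@(np.array(target)-s['eef_pos'])*100
    print('pos',s['eef_pos'].round(4),'delta cm',d.round(2),'w',s['width'].round(4),'F',s['force'].round(2),'t',round(float(s['t']),2))
    print('toolx',R[:,0].round(3),'tooly',R[:,1].round(3),'toolz',R[:,2].round(3))
    if zdir is not None:
        z=R.T@np.array([*zdir,0]); a=np.degrees(np.arctan2(-z[1],z[2])); print('roll',round(a,2),'or',round((a+360)%360-180,2))
    return R
E
python3 - <<'E'
from h import *
plan([.682,.090,.10],Pp)
E
```

```text
Traceback (most recent call last):
  File "h.py", line 33, in plan
    print('pos',s['eef_pos'].round(4),'delta cm',d.round(2),'w',s['width'].round(4),'F',s['force'].round(2),'t',round(float(s['t']),2))
                                                                ^^^^^^^^^^^^^^^^
AttributeError: 'float' object has no attribute 'round'
```

```bash
sed -i "s/s\['width'\].round(4)/round(s['width'],4)/" h.py
python3 - <<'E'
from h import *
plan([.682,.090,.12],Pp)
print(get_state()['q'])
E
```

```text
pos [0.1688 0.6535 0.2434] delta cm [12.36 63.78 41.72] w 0.0876 F [0.37 0.31 0.1 ] t 0.4
toolx [-0. -0. -1.] tooly [ 0.968 -0.25   0.   ] toolz [-0.25  -0.968  0.   ]
roll -93.3 or 86.7
[ 1.60612886e+00  3.58713228e-01  1.18107118e-02 -2.96548009e-05
 -1.22411673e+00 -2.88124227e-01]
```

Emit:
step_arm:
  deltas:
    - [0,63.8,41.7,86.7,0]
    - [0,63.8,41.7,86.7,0]
    - [0,63.8,41.7,86.7,0]
    - [0,63.8,41.7,86.7,0]
    - [0,63.8,41.7,86.7,0]
    - [0,63.8,41.7,86.7,0]
    - [0,63.8,41.7,86.7,0]
    - [0,63.8,41.7,86.7,0]
    - [0,63.8,41.7,86.7,0]
    - [0,63.8,41.7,86.7,0]

```text
t: 1.23
eef_pos: [0.4505, 0.3439, 0.244]
ee_rot: [-2.235, 1.57, 0.969]
force: [0.5, 1.3, -0.8]
width: 0.0877
```

Run:
```python
from h import *
plan([.682,.090,.243],Pp)
print(get_state()['q'])
```

```text
pos [0.4505 0.3439 0.244 ] delta cm [  0.09  26.78 -21.53] w 0.0877 F [ 0.48  1.28 -0.76] t 1.23
toolx [ 0.     0.001 -1.   ] tooly [ 0.062 -0.998 -0.001] toolz [-0.998 -0.062 -0.001]
roll -165.25 or 14.75
[ 9.97267118e-01  1.80789388e-01 -2.31007451e-01  2.56926542e-05
 -1.15816466e+00 -9.35108815e-01]
```

Emit:
step_arm:
  deltas:
    - [0,26.8,-21.5,14.8,0]
    - [0,26.8,-21.5,14.8,0]
    - [0,26.8,-21.5,14.8,0]
    - [0,26.8,-21.5,14.8,0]
    - [0,26.8,-21.5,14.8,0]
    - [0,26.8,-21.5,14.8,0]
    - [0,26.8,-21.5,14.8,0]
    - [0,26.8,-21.5,14.8,0]
    - [0,26.8,-21.5,14.8,0]
    - [0,26.8,-21.5,14.8,0]

```text
t: 2.07
eef_pos: [0.6838, 0.0897, 0.2424]
ee_rot: [0.858, 1.569, -2.478]
force: [0.2, 0.0, -1.2]
width: 0.0876
```

Run:
```python
from h import *
plan([.682,.090,.243],Pp)
f=wrist(); save(f,'w1'); np.savez('w1.npz',**f); print([k for k in f])
m=colmask(f,'y'); n,l,st,c=cv2.connectedComponentsWithStats(m.astype(np.uint8))
for i in range(1,n):
    if st[i,4]>300:
        P=cloud(f,l==i); print(st[i], cv2.minAreaRect((P[:,:2]*1000).astype(np.float32)), np.percentile(P[:,2],[2,98]).round(4))
plan([.682,.090,.243],Pp)
```

```text
pos [0.6838 0.0897 0.2424] delta cm [-0.06  0.01  0.18] w 0.0876 F [ 0.16  0.02 -1.18] t 2.07
toolx [-0.001 -0.001 -1.   ] tooly [-0.193 -0.981  0.001] toolz [-0.981  0.193  0.001]
roll -179.95 or 0.05
['pixels', 'range_z', 'fx', 'fy', 'cx', 'cy', 'k1', 'hand_eye', 'rpy', 'pos']
pos [0.6828 0.0912 0.2426] delta cm [-0.04  0.14  0.05] w 0.0879 F [ 0.9   0.82 -0.2 ] t 2.12
toolx [-0.001 -0.    -1.   ] tooly [-0.192 -0.981  0.001] toolz [-0.981  0.192  0.001]
roll -179.88 or 0.12
```

View pics/w1.png

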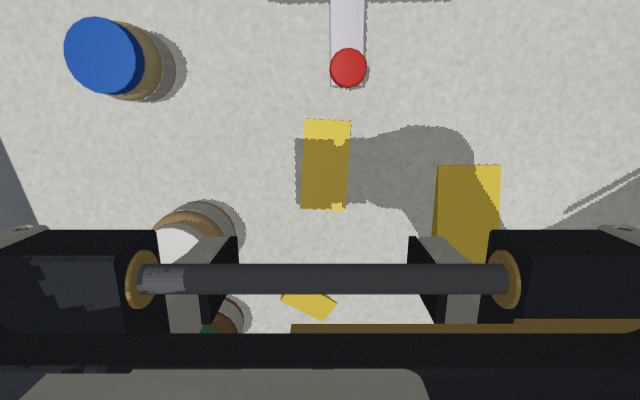

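Run:
```python
from h import *
f=dict(np.load('w1.npz'))
print('knob pred',proj(f,[[.6385,-.0157,.048]]), 'centre pred',proj(f,[[.6785,.0772,.0125]]))
h=cv2.cvtColor(f['pixels'],cv2.COLOR_RGB2HSV)
m=(h[...,0]>18)&(h[...,0]<35)&(h[...,1]>110); m[:, :280]=0; m[:,372:]=0; m[215:]=0; m[:105]=0
P=cloud(f,m); P=P[P[:,2]>0];print(len(P),cv2.minAreaRect((P[:,:2]*1000).astype(np.float32)),np.percentile(P[:,2],[2,98]).round(4))
r=colmask(f,'r'); r[100:]=0; P=cloud(f,r);print('knob',P.mean(0),np.percentile(P[:,2],[5,95]))
v,u=np.nonzero(r);print(u.mean(),v.mean())
```

```text
knob pred [[346.85016042  67.97462503]] centre pred [[324.29822193 165.32458531]]
4077 ((677.640869140625, 76.71772766113281), (99.68964385986328, 52.29734802246094), 75.36917114257812) [0.0041 0.0234]
knob [ 0.63781476 -0.01592142  0.04916446] [0.04748408 0.05069358]
347.60215053763443 67.37455197132617
```

Emit:
step_arm:
  deltas:
    - [4,0.1,0.1,0,0]
    - [8,0.1,0.1,0,0]
    - [12,0.1,0.1,0,0]
    - [15,0.1,0.1,0,0]
    - [18,0.1,0.1,0,0]
    - [20,0.1,0.1,0,0]
    - [21,0.1,0.1,0,0]
    - [22,0.1,0.1,0,0]
    - [22,0.1,0.1,0,0]
    - [22,0.1,0.1,0,0]

```text
t: 2.95
eef_pos: [0.6814, 0.0926, 0.0245]
ee_rot: [-2.793, 1.57, 0.159]
force: [0.6, 1.0, 0.4]
width: 0.0875
```

Run:
```python
from h import *
t=FOOT+.1075*U-.018*Pp
plan([t[0],t[1],.022],Pp)
f=grab_frame('scene'); save(f,'s2'); np.savez('s2.npz',**f)
```

```text
pos [0.6814 0.0926 0.0245] delta cm [0.24 0.87 3.93] w 0.0875 F [0.57 1.01 0.45] t 2.95
toolx [ 0.001  0.    -1.   ] tooly [-0.188 -0.982 -0.   ] toolz [-0.982  0.188 -0.001]
roll -179.67 or 0.33
```

View pics/s2.png

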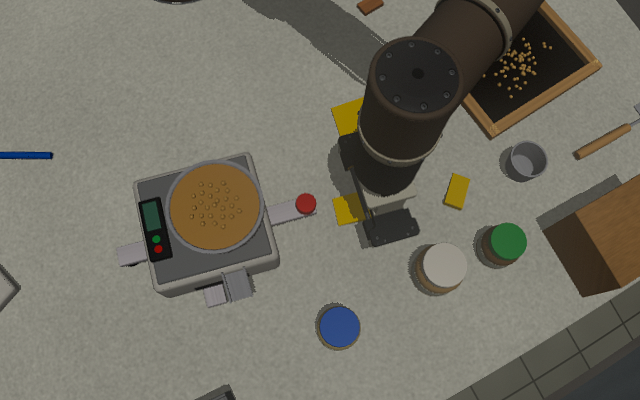

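Emit:
step_arm:
  deltas:
    - [0.1,0,0.5,0,0]
    - [0.1,0,1.0,0,0]
    - [0.1,0,1.4,0,0]
    - [0.1,0,1.7,0,0]
    - [0.1,0,2.0,0,0]
    - [0.1,0,2.3,0,0]
    - [0.1,0,2.6,0,0]
    - [0.1,0,2.9,0,0]
    - [0.1,0,3.2,0,0]
    - [0.1,0,3.2,0,0]

```text
t: 3.83
eef_pos: [0.6489, 0.0981, 0.0225]
ee_rot: [0.337, 1.57, -2.995]
force: [-0.6, 0.1, -0.4]
width: 0.0874
```

Emit:
step_arm:
  deltas:
    - [0,0,0.2,0,0]
    - [0,0,0.4,0,0]
    - [0,0,0.6,0,0]
    - [0,0,0.7,0,0]
    - [0,0,0.7,0,0]
    - [0,0,0.7,0,0]
    - [0,0,0.5,0,0]
    - [0,0,0,0,0]
    - [0,0,-0.5,0,0]
    - [0,0,-1.0,0,0]

```text
t: 4.67
eef_pos: [0.6602, 0.0961, 0.0226]
ee_rot: [-3.065, 1.571, -0.113]
force: [-0.1, 0.5, 0.3]
width: 0.0879
```

Run:
```python
from h import *
plan([.682,.090,.14],Pp)
```

```text
pos [0.6602 0.0961 0.0226] delta cm [-11.74   0.18  -2.26] w 0.0879 F [-0.15  0.5   0.34] t 4.67
toolx [ 0. -0. -1.] tooly [-0.189 -0.982 -0.   ] toolz [-0.982  0.189 -0.   ]
roll -179.72 or 0.28
```

Emit:
step_arm:
  deltas:
    - [-2,0,0,0,0]
    - [-5,0,0,0,0]
    - [-9,-1,0,0,0.85]
    - [-10,-5,0,0,0.85]
    - [-10,-8,0,0,0.85]
    - [-10,-8,0,0,0.85]
    - [-10,-8,0,0,0.85]
    - [-10,-8,0,0,0.85]
    - [-10,-8,0,0,0.85]
    - [-10,-8,0,0,0.85]

```text
t: 5.5
eef_pos: [0.6744, 0.1737, 0.1222]
ee_rot: [0.753, 1.57, -2.58]
force: [-0.6, 0.2, 0.4]
width: 0.0398
```

```bash
cat >> h.py <<'E'
def wpose(f,box,name,draw=True):
    h=cv2.cvtColor(np.ascontiguousarray(f['pixels']),cv2.COLOR_RGB2HSV)
    m=(h[...,0]>18)&(h[...,0]<35)&(h[...,1]>110); q=np.zeros_like(m); q[box[1]:box[3],box[0]:box[2]]=1; m&=q
    n,l,st,c=cv2.connectedComponentsWithStats(m.astype(np.uint8)); i=1+st[1:,4].argmax(); m=l==i
    P=cloud(f,m); r=cv2.minAreaRect((P[:,:2]*1000).astype(np.float32))
    c=np.array(r[0])/1000-FOOT
    print(name,len(P),r,'along',(c@U*1000).round(1),'lat',(c@Pp*1000).round(1),'z',np.percentile(P[:,2],[2,98]).round(4))
E
python3 - <<'E'
from h import *
plan([.682,.090,.14],Pp)
f=grab_frame('scene'); save(f,'s3'); wpose(f,(315,160,410,240),'scene')
f=grab_frame('top'); save(f,'t3');wpose(f,(240,145,330,220),'top')
f=wrist(); save(f,'w3');np.savez('w3.npz',**f)
E
```

```text
pos [0.6744 0.1737 0.1222] delta cm [-1.78  8.07 -2.33] w 0.0398 F [-0.62  0.18  0.4 ] t 5.5
toolx [-0.001 -0.    -1.   ] tooly [-0.19  -0.982  0.001] toolz [-0.982  0.19   0.001]
roll -179.77 or 0.23
scene 1648 ((654.6463623046875, 81.28125), (107.17619323730469, 58.613121032714844), 84.14559173583984) along 100.1 lat -2.8 z [0.0007 0.023 ]
top 1603 ((659.2669677734375, 80.71701049804688), (103.77677917480469, 55.05846405029297), 81.34632873535156) along 100.5 lat 1.8 z [-0.      0.0222]
```

View pics/s3.png

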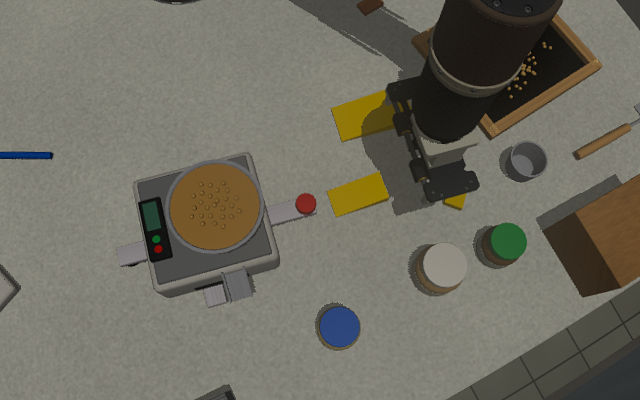

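View pics/w3.png

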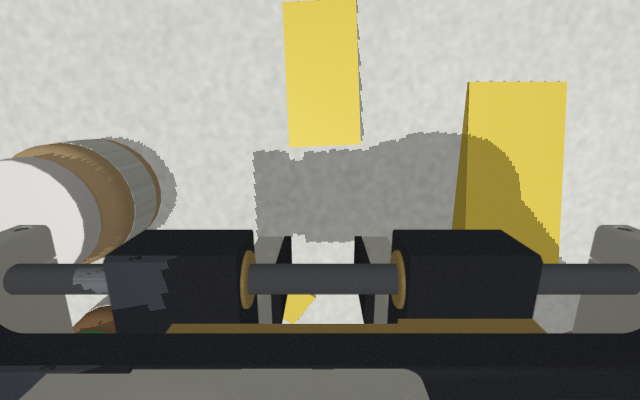

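Run:
```python
from h import *
f=dict(np.load('w3.npz'))
h=cv2.cvtColor(f['pixels'],cv2.COLOR_RGB2HSV)
print(h[70,320],h[20,250],h[145,325])
m=(h[...,0]>18)&(h[...,0]<35)&(h[...,1]>110); m[:,:270]=0;m[:,380:]=0;m[152:]=0
P=cloud(f,m)
Cx=(P[:,:2]-FOOT)@np.c_[U,Pp]
for lo in np.arange(.05,.16,.01):
    S=Cx[(Cx[:,0]>lo)&(Cx[:,0]<lo+.01)]
    if len(S)>20: print(round(lo+.005,3),len(S),np.percentile(S[:,1],[1,99]).round(4),'mid',np.percentile(S[:,1],[1,99]).mean().round(4))
print('back',np.percentile(Cx[:,0],99.5), P[:,2].min(),P[:,2].max())
for n,c,b in [('s3','scene',(315,160,400,240)),('t3','top',(240,145,330,220))]:
    im=cv2.cvtColor(cv2.imread(f'pics/{n}.png'),cv2.COLOR_BGR2RGB); g=dict(np.load(c+'0.npz'))
    h=cv2.cvtColor(im,cv2.COLOR_RGB2HSV); m=((h[...,0]>20)&(h[...,0]<32)&(h[...,1]>180)).astype(np.uint8); q=np.zeros_like(m); q[b[1]:b[3],b[0]:b[2]]=1; m*=q
    k,l,st,_=cv2.connectedComponentsWithStats(m); i=1+st[1:,4].argmax()
    v,u=np.nonzero(l==i); W=onplane(g,np.c_[u,v],.0125); r=cv2.minAreaRect((W[:,:2]*1000).astype(np.float32)); c=np.array(r[0])/1000-FOOT; print(n,r,c@U,c@Pp)
```

```text
[ 25 146 229] [ 30   7 210] [ 25 108 231]
0.055 1086 [-0.0243  0.0265] mid 0.0011
0.065 1092 [-0.025   0.0259] mid 0.0004
0.075 1078 [-0.0251  0.0254] mid 0.0001
0.085 1062 [-0.026   0.0252] mid -0.0004
0.095 1042 [-0.0261  0.0246] mid -0.0008
0.105 1079 [-0.0269  0.0241] mid -0.0014
0.115 1010 [-0.0269  0.024 ] mid -0.0015
0.125 1033 [-0.0278  0.0233] mid -0.0023
0.135 1036 [-0.0279  0.0227] mid -0.0026
0.145 667 [-0.028   0.0227] mid -0.0027
back 0.1462334194633265 0.0015556351111579714 0.025101289946131616
s3 ((656.1719970703125, 78.80885314941406), (103.31166076660156, 54.76353454589844), 81.83777618408203) 0.09800435237121581 -0.0008571883850097913
t3 ((657.4636840820312, 79.50617980957031), (98.31390380859375, 50.67438507080078), 81.29487609863281) 0.09893901710510254 0.0002746752014160173
```

Run:
```python
from h import *
t=FOOT+.183*U-.002*Pp
plan([t[0],t[1],.024],Pp)
```

```text
pos [0.6746 0.174  0.1225] delta cm [9.85 1.19 0.08] w 0.0278 F [0.43 0.54 0.01] t 5.65
toolx [-0. -0. -1.] tooly [-0.19  -0.982  0.   ] toolz [-0.982  0.19   0.   ]
roll -179.76 or 0.24
```

Emit:
step_arm:
  deltas:
    - [0,1.1,0.1,0.2,0.85]
    - [2,1.1,0.1,0.2,0.85]
    - [4,1.1,0.1,0.2,0.85]
    - [6,1.1,0.1,0.2,0.85]
    - [8,1.1,0.1,0.2,0.85]
    - [9,1.1,0.1,0.2,0.85]
    - [9.9,1.1,0.1,0.2,0.85]
    - [9.9,1.1,0.1,0.2,0.85]
    - [9.9,1.1,0.1,0.2,0.85]
    - [9.9,1.1,0.1,0.2,0.85]

```text
t: 6.48
eef_pos: [0.6723, 0.1643, 0.0248]
ee_rot: [-2.597, 1.569, 0.351]
force: [0.1, -0.7, 0.2]
width: 0.0132
```

Run:
```python
from h import *
t=FOOT+.0835*U-.001*Pp
plan([t[0],t[1],.024],Pp)
f=wrist(); save(f,'w4');np.savez('w4.npz',**f)
```

```text
pos [0.6723 0.1643 0.0248] delta cm [ 0.07 10.15 -0.05] w 0.0132 F [ 0.12 -0.75  0.22] t 6.48
toolx [ 0.002  0.001 -1.   ] tooly [-0.192 -0.981 -0.001] toolz [-0.981  0.192 -0.001]
roll -179.91 or 0.09
```

View pics/w4.png

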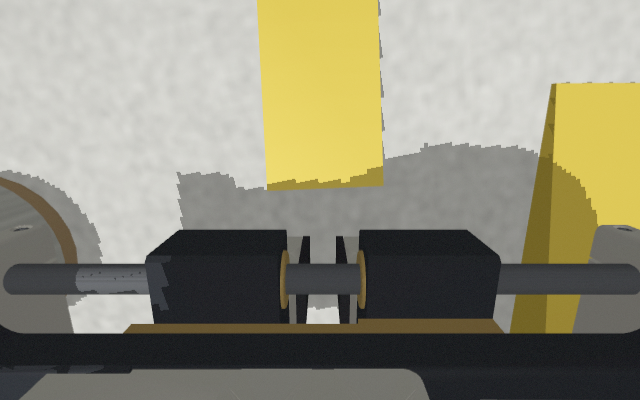

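Emit:
step_arm:
  deltas:
    - [0.1,0.7,0,0,0.85]
    - [0.1,1.4,0,0,0.85]
    - [0.1,1.8,0,0,0.85]
    - [0.1,2.2,0,0,0.85]
    - [0.1,2.6,0,0,0.85]
    - [0.1,3.0,0,0,0.85]
    - [0.1,3.4,0,0,0.85]
    - [0.1,3.8,0,0,0.85]
    - [0.1,4.2,0,0,0.85]
    - [0.1,4.5,0,0,0.85]

```text
t: 7.37
eef_pos: [0.6628, 0.1196, 0.0226]
ee_rot: [-2.481, 1.571, 0.467]
force: [0.8, 0.7, 0.9]
width: 0.0132
```

```bash
cat >> h.py <<'E'
def edge(f,lo=.0,hi=.2):
    h=cv2.cvtColor(np.ascontiguousarray(f['pixels']),cv2.COLOR_RGB2HSV)
    m=(h[...,0]>18)&(h[...,0]<35)&(h[...,1]>110)
    P=cloud(f,m); C=(P[:,:2]-FOOT)@np.c_[U,Pp]; k=(abs(C[:,1])<.04)&(C[:,0]>-.04)&(C[:,0]<.16)&(P[:,2]<.03); C=C[k]
    print('wedge along',np.percentile(C[:,0],[.5,99.5]).round(4),len(C))
    for l in np.arange(-.03,.15,.015):
        S=C[(C[:,0]>l)&(C[:,0]<l+.015)]
        if len(S)>60: e=np.percentile(S[:,1],[1,99]); print(round(l+.0075,4),e.round(4),'mid',e.mean().round(4))
def tilt(f,c):
    # counter arm/knob height vs start
    m=colmask(f,'r'); P=cloud(f,m); k=np.linalg.norm(P[:,:2]-FOOT,axis=1)<.03; P=P[k]
    print(c,'knob',P.mean(0).round(4),'z95',np.percentile(P[:,2],[50,95]).round(4))
    P=cloud(f,np.ones((400,640),bool)); C=(P[:,:2]-(FOOT-.19*U))@np.c_[U,Pp]
    k=(abs(C[:,1])<.09)&(C[:,0]>-.075)&(C[:,0]<.115)&(P[:,2]>.11); P=P[k];C=C[k]
    k=(np.linalg.norm(C-np.array([.03,0]),axis=1)>.085)  # skip the pan
    P,C=P[k],C[k]
    A=np.linalg.lstsq(np.c_[C,np.ones(len(C))],P[:,2],rcond=None)[0]; 
    r=P[:,2]-np.c_[C,np.ones(len(C))]@A; g=abs(r)<.01; A=np.linalg.lstsq(np.c_[C[g],np.ones(g.sum())],P[g,2],rcond=None)[0]
    print(c,'top slope along U',A[0].round(4),'lat',A[1].round(4),g.sum())
E
python3 - <<'E'
from h import *
for c in ['scene','top']: tilt(dict(np.load(c+'0.npz')),c+'0')
f=wrist(); save(f,'w5');
f2=grab_frame('scene'); save(f2,'s5'); edge(f2); tilt(f2,'scene')
t=FOOT+.0835*U-.001*Pp
plan([t[0],t[1],.023],Pp)
E
```

```text
scene0 knob [ 0.6384 -0.0167  0.0481] z95 [0.0482 0.0506]
scene0 top slope along U -0.0509 lat -0.0052 3336
top0 knob [ 0.6387 -0.0148  0.0467] z95 [0.0466 0.0491]
top0 top slope along U -0.0516 lat 0.0216 3291
wedge along [0.028  0.1192] 1412
0.0375 [-0.0281  0.0216] mid -0.0033
0.0525 [-0.0286  0.0222] mid -0.0032
0.0675 [-0.0281  0.022 ] mid -0.003
0.0825 [-0.0283  0.0219] mid -0.0032
0.0975 [-0.0313  0.0218] mid -0.0048
0.1125 [-0.0345  0.0221] mid -0.0062
scene knob [ 0.639  -0.0169  0.0479] z95 [0.0483 0.051 ]
scene top slope along U -0.0489 lat -0.0037 3324
pos [0.6625 0.1193 0.0225] delta cm [-0.05  5.55 -0.14] w 0.0128 F [ 0.41 -0.37 -0.46] t 7.47
toolx [-0.001 -0.    -1.   ] tooly [-0.193 -0.981  0.   ] toolz [-0.981  0.193  0.   ]
roll -179.95 or 0.05
```

View pics/w5.png

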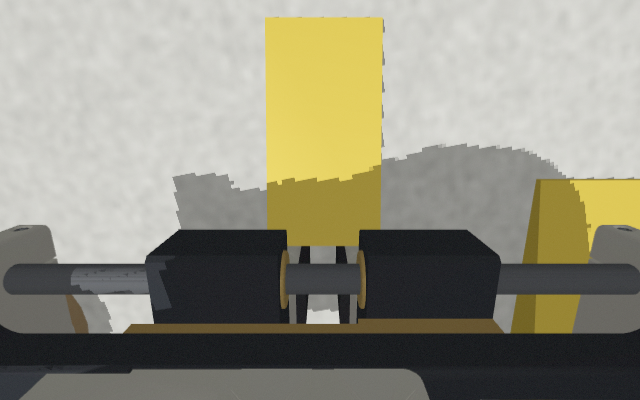

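View pics/s5.png

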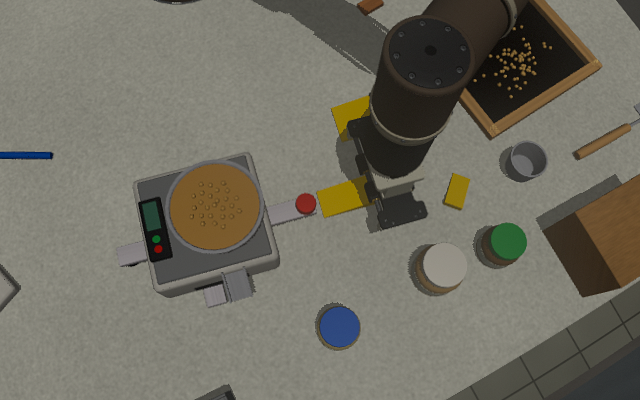

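The wedge is flush with the fingers and square to the arm, about 3 mm off-centre, and its thin edge is about 28 mm short of the foot. I continue gently.

Emit:
step_arm:
  deltas:
    - [0,0.4,0,0,0.85]
    - [0,0.8,-0.1,0,0.85]
    - [0,1.2,-0.1,0,0.85]
    - [0,1.5,-0.1,0,0.85]
    - [0,1.8,-0.2,0,0.85]
    - [0,2.1,-0.2,0,0.85]
    - [0,2.4,-0.2,0,0.85]
    - [0,2.6,-0.2,0,0.85]
    - [0,2.8,-0.2,0,0.85]
    - [0,3.0,-0.2,0,0.85]

```text
t: 8.3
eef_pos: [0.6603, 0.0915, 0.0232]
ee_rot: [-2.372, 1.567, 0.576]
force: [1.9, 5.8, -0.3]
width: 0.0134
```

Run:
```python
from h import *
f2=grab_frame('scene'); save(f2,'s6'); edge(f2); tilt(f2,'scene')
t=FOOT+.0835*U-.001*Pp
plan([t[0],t[1],.0225],Pp)
```

```text
wedge along [0.0016 0.0894] 1162
0.0075 [0.0117 0.025 ] mid 0.0184
0.0225 [-0.0249  0.0252] mid 0.0002
0.0375 [-0.0253  0.0252] mid -0.0001
0.0525 [-0.0257  0.0249] mid -0.0004
0.0675 [-0.025   0.0251] mid 0.0001
0.0825 [-0.0254  0.0252] mid -0.0001
scene knob [ 0.6391 -0.0175  0.0501] z95 [0.0507 0.0532]
scene top slope along U -0.0456 lat -0.0043 3526
pos [0.66   0.091  0.0231] delta cm [0.05 2.72 0.16] w 0.0132 F [ 0.43  3.59 -1.6 ] t 8.35
toolx [ 0.002  0.002 -1.   ] tooly [-0.192 -0.981 -0.002] toolz [-0.981  0.192 -0.002]
roll -179.89 or 0.11
```

Emit:
step_arm:
  deltas:
    - [0,0.2,0,0,0.85]
    - [0,0.4,0,0,0.85]
    - [0,0.6,0,0,0.85]
    - [0,0.8,0,0,0.85]
    - [0,1.0,0,0,0.85]
    - [0,1.2,0,0,0.85]
    - [0,1.4,0,0,0.85]
    - [0,1.6,0,0,0.85]
    - [0,1.8,0,0,0.85]
    - [0,1.8,0,0,0.85]

```text
t: 9.18
eef_pos: [0.6559, 0.0727, 0.0227]
ee_rot: [-2.37, 1.57, 0.578]
force: [1.6, 3.0, -1.5]
width: 0.0131
```

Run:
```python
from h import *
f2=grab_frame('scene'); save(f2,'s7'); edge(f2); tilt(f2,'scene')
t=FOOT+.0835*U
plan([t[0],t[1],.0225],Pp)
```

```text
wedge along [-0.0178  0.0691] 933
-0.0075 [0.0111 0.025 ] mid 0.018
0.0075 [0.0111 0.0246] mid 0.0178
0.0225 [-0.0259  0.0247] mid -0.0006
0.0375 [-0.0262  0.0245] mid -0.0008
0.0525 [-0.0259  0.0247] mid -0.0006
0.0675 [-0.0263  0.0247] mid -0.0008
scene knob [ 0.6388 -0.0182  0.0539] z95 [0.0544 0.0569]
scene top slope along U -0.0411 lat -0.0019 3782
pos [0.6559 0.0727 0.0226] delta cm [0.01 0.85 0.01] w 0.013 F [ 2.15  3.85 -0.52] t 9.23
toolx [ 0.001  0.    -1.   ] tooly [-0.192 -0.981 -0.001] toolz [-0.981  0.192 -0.001]
roll -179.91 or 0.09
```

Emit:
step_arm:
  deltas:
    - [0,0.1,0,0,0.85]
    - [0,0.2,0,0,0.85]
    - [0,0.3,0,0,0.85]
    - [0,0.4,0,0,0.85]
    - [0,0.5,0,0,0.85]
    - [0,0.6,0,0,0.85]
    - [0,0.6,0,0,0.85]
    - [0,0.6,0,0,0.85]
    - [0,0.6,0,0,0.85]
    - [0,0.6,0,0,0.85]

```text
t: 10.07
eef_pos: [0.6545, 0.0667, 0.0226]
ee_rot: [-2.366, 1.571, 0.582]
force: [1.8, 4.3, -1.4]
width: 0.0133
```

Run:
```python
from h import *
f2=grab_frame('scene'); save(f2,'s8'); edge(f2); tilt(f2,'scene')
t=FOOT+.0835*U
plan([t[0],t[1],.0225],Pp)
```

```text
wedge along [-0.0244  0.0623] 852
-0.0075 [0.011  0.0247] mid 0.0179
0.0075 [0.0114 0.0247] mid 0.018
0.0225 [-0.0255  0.0242] mid -0.0007
0.0375 [-0.0262  0.0243] mid -0.001
0.0525 [-0.0266  0.0241] mid -0.0013
scene knob [ 0.6387 -0.0184  0.0553] z95 [0.0556 0.0582]
scene top slope along U -0.0374 lat -0.0028 3830
pos [0.6545 0.0667 0.0226] delta cm [ 0.01  0.23 -0.01] w 0.0134 F [-0.41  3.81 -1.16] t 10.12
toolx [ 0.  0. -1.] tooly [-0.192 -0.981 -0.   ] toolz [-0.981  0.192 -0.   ]
roll -179.91 or 0.09
```

Emit:
step_arm:
  deltas:
    - [0,0.05,0,0,0.85]
    - [0,0.1,0,0,0.85]
    - [0,0.1,0,0,0.85]
    - [0,0.15,0,0,0.85]
    - [0,0.15,0,0,0.85]
    - [0,0.2,0,0,0.85]
    - [0,0.2,0,0,0.85]
    - [0,0.2,0,0,0.85]
    - [0,0.2,0,0,0.85]
    - [0,0.2,0,0,0.85]

```text
t: 10.95
eef_pos: [0.654, 0.0645, 0.0226]
ee_rot: [0.948, 1.571, -2.388]
force: [1.1, 3.5, -1.4]
width: 0.013
```

Emit:
step_arm:
  deltas:
    - [0,0.05,0,0,0.85]
    - [0,0.05,0,0,0.85]
    - [0,0.1,0,0,0.85]
    - [0,0.1,0,0,0.85]
    - [0,0.1,0,0,0.85]
    - [0,0.1,0,0,0.85]
    - [0,0.1,0,0,0.85]
    - [0,0.1,0,0,0.85]
    - [0,0.1,0,0,0.85]
    - [0,0.1,0,0,0.85]

```text
t: 11.78
eef_pos: [0.6539, 0.0639, 0.0226]
ee_rot: [-2.076, 1.57, 0.872]
force: [1.3, 5.6, -0.9]
width: 0.0132
```

Run:
```python
from h import *
f2=grab_frame('scene'); save(f2,'s9'); edge(f2); tilt(f2,'scene')
t=FOOT+.0835*U
plan([t[0],t[1],.0225],Pp)
```

```text
wedge along [-0.0271  0.0601] 811
-0.0075 [0.0113 0.0241] mid 0.0177
0.0075 [0.011  0.0244] mid 0.0177
0.0225 [-0.0267  0.024 ] mid -0.0014
0.0375 [-0.0268  0.0241] mid -0.0014
0.0525 [-0.0266  0.0242] mid -0.0012
scene knob [ 0.6386 -0.0185  0.0559] z95 [0.0562 0.059 ]
scene top slope along U -0.0359 lat -0.0024 3858
pos [0.6539 0.0639 0.0226] delta cm [ 0.01 -0.05 -0.02] w 0.0131 F [ 1.6   5.41 -1.52] t 11.83
toolx [ 0.  0. -1.] tooly [-0.193 -0.981 -0.   ] toolz [-0.981  0.193 -0.   ]
roll -179.92 or 0.08
```

Emit:
step_arm:
  deltas:
    - [0,0.05,0,0,0.85]
    - [0,0.05,0,0,0.85]
    - [0,0.05,0,0,0.85]
    - [0,0.05,0,0,0.85]
    - [0,0.05,0,0,0.85]
    - [0,0.05,0,0,0.85]
    - [0,0.05,0,0,0.85]
    - [0,0.05,0,0,0.85]
    - [0,0.05,0,0,0.85]
    - [0,0.05,0,0,0.85]

```text
t: 12.67
eef_pos: [0.6539, 0.0637, 0.0225]
ee_rot: [-2.042, 1.57, 0.906]
force: [0.0, 6.6, -1.4]
width: 0.0131
```

Emit:
step_arm:
  deltas:
    - [0,0.05,0,0,0.85]
    - [0,0.05,0,0,0.85]
    - [0,0.05,0,0,0.85]
    - [0,0.05,0,0,0.85]
    - [0,0.05,0,0,0.85]
    - [0,0.05,0,0,0.85]
    - [0,0.05,0,0,0.85]
    - [0,0.05,0,0,0.85]
    - [0,0.05,0,0,0.85]
    - [0,0.05,0,0,0.85]

```text
t: 13.5
eef_pos: [0.654, 0.0635, 0.0226]
ee_rot: [-2.092, 1.569, 0.856]
force: [0.9, 7.6, -1.9]
width: 0.0133
```

Run:
```python
from h import *
f0=dict(np.load('scene0.npz'))
f2=grab_frame('scene'); save(f2,'s10'); edge(f2); tilt(f2,'scene')
# direct tilt: fit z on grey deck pixels, same pixel set at both times (robust)
for n,f in (('start',f0),('now',f2)):
    P=cloud(f,np.ones((400,640),bool)); C=(P[:,:2]-(FOOT-.19*U))@np.c_[U,Pp]
    # dark-grey deck: corners of housing
    k=(abs(C[:,1])<.085)&(C[:,0]>-.07)&(C[:,0]<.11)&(P[:,2]>.12)
    for a,b in ((-.07,-.05),(-.05,-.03),(.0,.02),(.03,.05),(.07,.09),(.09,.11)):
        s=k&(C[:,0]>a)&(C[:,0]<b)
        print(n,a,np.percentile(P[s,2],[5,25,50,75,95]).round(4))
t=FOOT+.0835*U
plan([t[0],t[1],.0225],Pp)
```

```text
wedge along [-0.0275  0.0594] 810
-0.0225 [0.0105 0.0241] mid 0.0173
-0.0075 [0.0114 0.0245] mid 0.018
0.0075 [0.0115 0.0242] mid 0.0178
0.0225 [-0.026   0.0245] mid -0.0007
0.0375 [-0.0266  0.0243] mid -0.0012
0.0525 [-0.0266  0.0243] mid -0.0012
scene knob [ 0.6387 -0.0184  0.0559] z95 [0.0563 0.0589]
scene top slope along U -0.0364 lat -0.0024 3854
start -0.07 [0.1234 0.1285 0.1353 0.1375 0.1394]
start -0.05 [0.1263 0.128  0.1335 0.1365 0.1387]
start 0.0 [0.1251 0.1622 0.1637 0.165  0.1669]
start 0.03 [0.1244 0.1617 0.1629 0.1641 0.1674]
start 0.07 [0.1222 0.1594 0.1609 0.1622 0.1651]
start 0.09 [0.121  0.1232 0.1596 0.161  0.1627]
now -0.07 [0.1244 0.1266 0.1334 0.1354 0.1372]
now -0.05 [0.1244 0.126  0.1277 0.1338 0.1363]
now 0.0 [0.1254 0.1628 0.1641 0.1654 0.1674]
now 0.03 [0.1258 0.1632 0.1644 0.1656 0.1689]
now 0.07 [0.1252 0.1622 0.164  0.1652 0.1673]
now 0.09 [0.1241 0.1263 0.163  0.1649 0.1669]
pos [0.654  0.0636 0.0226] delta cm [ 0.01 -0.09 -0.  ] w 0.0129 F [ 1.46  8.1  -1.57] t 13.55
toolx [ 0.001  0.001 -1.   ] tooly [-0.193 -0.981 -0.001] toolz [-0.981  0.193 -0.001]
roll -179.91 or 0.09
```

Force is rising while the wedge no longer advances, and the pan rim reads level (164.1 to 164.4 to 164.0 mm along y). I add one last small press, then back off.

Emit:
step_arm:
  deltas:
    - [0,0.05,0,0,0.85]
    - [0,0.05,0,0,0.85]
    - [0,0.1,0,0,0.85]
    - [0,0.1,0,0,0.85]
    - [0,0.1,0,0,0.85]
    - [0,0.1,0,0,0.85]
    - [0,0.1,0,0,0.85]
    - [0,0.1,0,0,0.85]
    - [0,0.1,0,0,0.85]
    - [0,0.1,0,0,0.85]

```text
t: 14.38
eef_pos: [0.654, 0.0632, 0.0226]
ee_rot: [-2.106, 1.568, 0.842]
force: [1.9, 11.1, -2.1]
width: 0.0129
```

Emit:
step_arm:
  deltas:
    - [0,0,0,0,0.85]
    - [0,-0.2,0,0,0.85]
    - [0,-0.5,0,0,0.85]
    - [0,-1,0,0,0.85]
    - [0,-2,0,0,0.85]
    - [0,-3,0,0,0.85]
    - [0,-4,0,0,0.85]
    - [-2,-5,0,0,0.85]
    - [-5,-5,0,0,0.85]
    - [-9,-6,0,0,0.85]

```text
t: 15.22
eef_pos: [0.6629, 0.1203, 0.1104]
ee_rot: [0.574, 1.564, -2.761]
force: [1.2, 0.2, 0.1]
width: 0.0131
```

Emit:
step_arm:
  deltas:
    - [-4,-2,0,0,0.85]
    - [-7,-4,0,0,0.85]
    - [-9,-7,0,0,0.85]
    - [-9,-9,0,0,0.85]
    - [-9,-9,0,0,0.85]
    - [-9,-9,0,0,0.85]
    - [-9,-9,0,0,0.85]
    - [-9,-9,0,0,0.85]
    - [-9,-9,0,0,0.85]
    - [-9,-9,0,0,0.85]

```text
t: 16.05
eef_pos: [0.6822, 0.2081, 0.2021]
ee_rot: [0.778, 1.57, -2.558]
force: [0.4, -0.2, -0.4]
width: 0.0133
```

Run:
```python
from h import *
f=grab_frame('scene'); save(f,'s11'); edge(f); tilt(f,'scene')
P=cloud(f,np.ones((400,640),bool)); C=(P[:,:2]-(FOOT-.19*U))@np.c_[U,Pp]
k=(abs(C[:,1])<.085)&(P[:,2]>.15)
for a in (-.03,-.0,.03,.07,.09):
    s=k&(C[:,0]>a)&(C[:,0]<a+.02); print(a,np.median(P[s,2]).round(4))
g=grab_frame('top'); save(g,'t11'); edge(g); tilt(g,'top')
print(get_state()['force'],get_state()['t'])
```

```text
wedge along [-0.0277  0.071 ] 1114
-0.0225 [0.0107 0.0242] mid 0.0175
-0.0075 [0.0115 0.024 ] mid 0.0177
0.0075 [0.0109 0.0247] mid 0.0178
0.0225 [-0.0259  0.0245] mid -0.0007
0.0375 [-0.0266  0.0242] mid -0.0012
0.0525 [-0.0266  0.0244] mid -0.0011
0.0675 [-0.0262  0.0243] mid -0.0009
scene knob [ 0.6384 -0.0184  0.0562] z95 [0.0564 0.059 ]
scene top slope along U -0.0367 lat -0.0013 3851
-0.03 0.1652
-0.0 0.1645
0.03 0.1647
0.07 0.1646
0.09 0.1647
wedge along [-0.0251  0.0736] 1092
-0.0075 [-0.0252  0.0276] mid 0.0012
0.0075 [-0.0252  0.0272] mid 0.001
0.0225 [-0.0252  0.0267] mid 0.0007
0.0375 [-0.0253  0.0264] mid 0.0005
0.0525 [-0.0253  0.0265] mid 0.0006
0.0675 [-0.0253  0.0263] mid 0.0005
top knob [ 0.6383 -0.0167  0.055 ] z95 [0.0548 0.0575]
top top slope along U -0.0319 lat 0.017 3960
[-0.65895694  0.59551216 -0.15202762] 16.15
```

View pics/s11.png

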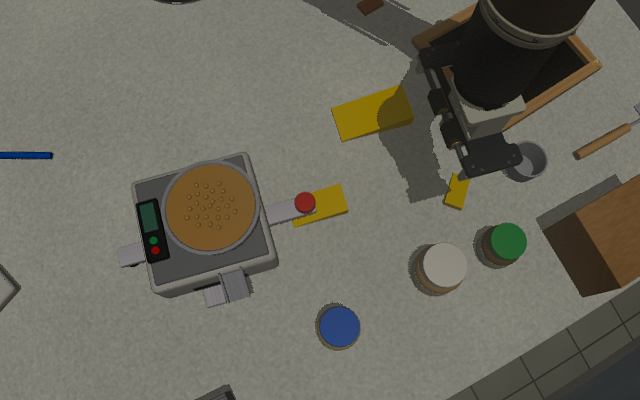

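View pics/t11.png

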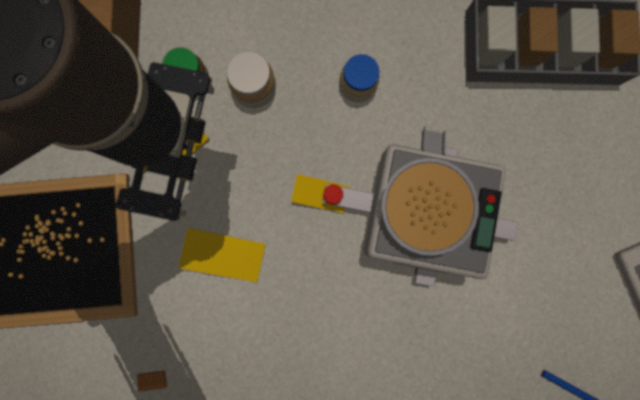

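The final pictures show the wedge centred under the red knob (scene 305,202 / top 333,195). It stayed there after release, the counter is level, and the arm is clear. I hand in.

```bash
python3 -c "
from h import *
print(job_done())"
```

```text
the job is handed in; nothing more can be done
None
```

The middle-sized yellow wedge now sits under the red-knob foot, and the counter reads level. I handed the job in at about 16 s.

**What I did:** I nudged the wedge about 21 mm sideways with one open finger to line it up with the arm. Then I pushed its back slowly with the nearly closed fingers until it went tight, at about 11 N, and backed the gripper away.

**Last checks, after letting go:**
- **Wedge position:** the thin edge is 25 to 28 mm past the foot by the two cameras (target about 26 mm), within about 1 mm of centred, and it did not move on release.
- **Counter level:** the knob rose by about 8 mm to 55–56 mm, and the pan rim is level to within about 0.7 mm.
- **Other things:** in the final pictures I saw none of the other things moved, and the robot was touching nothing.

**One check disagreed:** my rough plane fit over the counter's whole top still gave a slope of about -0.03, because it mixes surfaces at different heights. I disregarded it and relied on the pan rim, knob height and push force. I did not test for rocking by pressing on the counter.

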